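# Fetch the spacer from the deep pocket with the tongs and press it home

## Task

Using the sprung tongs, fetch the small steel spacer from the bottom of its narrow pocket in the aluminium block, set it upright into the brass cup of the capping stand and press the cup all the way down, finishing with a steady push of about 15 N on its stop. Then stand the tongs upright in their white holder again. Handle the spacer only with the tongs, never push anything with more than 25 N, and leave the ampoules in the block and everything else where they are.

Things in the scene. Friction and masses are not known exactly. Their poses are not given: they have to be found in the camera images.
- tongs: Steel sprung tongs, 128 mm tall, 120 g, standing upright in the holder. Origin: midway between the tips at their lower end; z up, y the line along which the jaws close. Two upright blades slide along y, parallel and evenly about the middle, in a steel head (16 mm in x, 28 in y, z = 117 to 128). 41 mm over the pads holds the tongs firmly with the jaws open: blades 17 mm apart inside, 25 mm outside.
- jaw_a: The tongs' +y blade, 10 mm wide in x, 4 mm thick, grooved 1 mm deep and 5 mm wide down the middle of its inner face (ribs both sides, z = 0 to 26), with a black grip pad outside (24 mm wide in x, z = 80 to 112; hold at z = 96). At rest 44 mm over both pads, blades 20 mm apart inside, 28 outside. Origin and axes as the tongs.
- jaw_b: The -y blade and pad, a mirror image; same origin and axes. Squeezing the pads closes the blades by as much, to a stop at 30 mm over the pads. The spring pushes on each pad with 4 N at rest and 0.5 N more for each mm squeezed off the width over the pads. On the spacer the pads stop at 33 to 35 mm, where the spring takes about 9 N; only what the gripper presses beyond that grips the spacer.
- holder: White plastic block, 60 mm (x) by 76 mm (y) by 60 mm tall, fixed, with one pocket in the middle of its top, 18 mm (x) by 38 mm (y), floor 4 mm above the table, in which the tongs stand on their tips with their axes along the holder's. Origin: centre of its underside.
- block: Aluminium block, 110 mm (x) by 62 (y) by 80 tall, fixed. Three like pockets in its top, in a row along its x at -34, 0 and +34 mm; each 13.5 mm wide in x, 27 mm long in y, 70 mm deep (floor 10 mm above the table). One holds the spacer, each of the others an amber ampoule. Origin: centre of its underside.
- spacer: Plain steel cylinder, 12 mm in diameter, 30 mm tall, 27 g (varies somewhat), standing upright on the floor of one of the block's pockets, its top 40 mm below the mouth, within 2 mm of the pocket's middle. Origin: centre of its underside.
- ampoule_a: Amber glass ampoule, 12 mm in diameter, 78 mm tall, standing in one of the block's pockets and reaching 8 mm above the block. Origin: centre of its underside.
- ampoule_b: A second ampoule like the first, in another of the block's pockets.
- stand: Capping stand, fixed: grey base 84 by 84 by 30 mm tall with the brass cup in the middle of its top, and a steel post with black cap, 56 mm tall over the table, at x, y = +32, +32 mm. Origin: centre of its underside.
- cup_rim (a point): Centre of the mouth of the brass cup. The cup is round, 14 mm across inside, 11 mm deep from rim to floor, its top 3 mm flared out to 19 mm inside and 31 mm outside. The rim stands 35 to 43 mm above the table at the start, 33 to 37 mm once the cup is on its stop. z up.
- cup_floor (a point): Centre of the cup's inner floor, 11 mm below the rim; moves with the cup. z up.
- cup: The brass cup, 31 mm across at the rim, 15 mm tall; origin: centre of its underside. It slides straight down when pressed, has no spring, and stays where it is left: stiff friction of about 9 N resists until it meets a hard stop out of sight, 1.5 to 6 mm below where the cup starts (it varies and has to be felt).
- gallipot: Small steel bowl, 60 mm across, 36 mm high, nearer the robot than the block. Bystander; origin: centre of its underside.
- bottle_a: Amber jar with white cap, 44 mm across, 75 mm high, beyond the block. Bystander; origin: centre of its underside.
- bottle_b: Amber jar with green cap, 44 mm across, 75 mm high, beyond the block. Bystander; origin: centre of its underside.
- carton: Cardboard carton, 90 by 140 by 60 mm, on the left. Bystander; origin: centre of its underside.
- vial: Small capped glass vial, 24 mm across, 45 mm high, on the right. Bystander; origin: centre of its underside.

How it is judged:
On the way, in this order (a step that is already met when the one before it is completed fails the run):
1. the spacer is gripped between the two jaws of the tongs and lifted clear of the block (height (world z) of spacer above 0.083 m and contact force between each of jaw_a, jaw_b and spacer above 2 N), for 0.1 s.
2. the spacer stands in the cup, pressed with 12 N or more, which only the stop can bear (horizontal distance between spacer and cup_rim below 0.0025 m and angle between spacer's own z axis and vertical below 0.1 rad and z of spacer in the frame of cup_floor below 0.0015 m and height (world z) of cup_rim below 0.0385 m and contact force between spacer and cup above 12 N), for 0.2 s.
At the end, for the whole second after the job is handed in: Spacer upright in the cup (2.5 mm off its axis at most, foot within 1.5 mm of its floor, tilt under 0.1 rad), rim at most 38.5 mm high, tongs upright on the holder's floor (within 12 mm of its middle, tips below 12 mm, tilt under 0.15 rad), all at rest (horizontal distance between spacer and cup_rim below 0.0025 m and angle between spacer's own z axis and vertical below 0.1 rad and z of spacer in the frame of cup_floor below 0.0015 m and height (world z) of cup_rim below 0.0385 m and linear speed of each of spacer, tongs below 0.01 m/s and horizontal distance between tongs and holder below 0.012 m and height (world z) of tongs below 0.012 m and angle between tongs's own z axis and vertical below 0.15 rad); the robot touches nothing.
It fails at once if the gripper's fingers touch the spacer (contact force between the fingers and spacer above 0.5 N).
It fails at once if the spacer is pressed into the cup with more than 25 N (contact force between spacer and cup above 25 N).
It fails at once if the tongs push on the block, or on the capping stand and its cup, with more than 25 N (contact force between tongs and block above 25 N or contact force between tongs and stand above 25 N).
It fails at once if an ampoule is moved more than 30 mm or touched by the fingers ((distance of ampoule_a from where it was at the start of the episode above 0.03 m or contact force between the fingers and ampoule_a above 2 N) or (distance of ampoule_b from where it was at the start of the episode above 0.03 m or contact force between the fingers and ampoule_b above 2 N)).
It fails at once if a bystander is moved more than 30 mm (distance of any of gallipot, bottle_a, bottle_b, carton, vial from where it was at the start of the episode above 0.03 m).
It also fails if it takes over 72 s, if anything falls off the work surface, if the arm or the gripper's body presses on something with over 40 N, if the wrist force passes 120 N, or if a joint passes its speed limit or range.

## Robot

A 7-joint arm with a two-finger parallel gripper is mounted at the origin on the work surface. World frame = base frame: x ahead of the robot, y to its left, z up, the work surface at z = 0. Lengths are in m, angles in rad, forces in N, time in s.
With the tool pointing down it reaches from about 0.425 to 0.925 m from the base axis. Payload 6.8 kg.
Tool frame: the origin (TCP) lies between the finger pads; the fingertips stand r.tcp_to_tips ahead of it and the grasp point (between the pads) lies 3 mm ahead of it (r.tcp_to_tips is the distance from the TCP to the fingertips, in m); z points along the fingers, y is the line along which they close (so a half turn about z gives the same grasp; the last joint's range is limited). The gripper opens to 85 mm and grips with 20 to 120 N. Pads are 22 mm wide; open, the fingers measure 114 mm over their backs; the gripper's body (76 mm by 85 mm) begins 54 mm behind the grasp point. The pads swing forward as they close: fully open they stand 13 mm farther back than shut.
Start: joints at [-1.282, 0.477, 0.022, 1.555, -0.011, 1.109, -0.083], TCP at [0.261, 0.623, 0.214] pointing down, gripper open.
Joint ranges: [-2.96, 2.96], [-0.34, 2.1], [-1.41, 1.46], [0.24, 2.44], [-1.37, 4.51], [0.17, 1.92], [-2.96, 2.96]. Speed limits (rad/s): [2.39, 2.39, 3.14, 3.14, 3.14, 3.14, 3.14].

## Interface

Orientations are given as a rotation vector (axis times angle).
In Python, from bench import r gives the robot as it stands. The module is installed in compiled form; this text tells all that it offers.
- The arm moves only by the tool step_arm, never from a script. Its argument "moves" is a list of rows, each an object of numbers: "rx", "ry", "rz": the turn, a rotation vector about the tool's x, y, z in degrees; "dx", "dy", "dz": the shift along the tool's x, y, z in mm; "gripper": the opening, from -1 (shut) to 1 (fully open). In form: [{"rx": .., "ry": .., "rz": .., "dx": .., "dy": .., "dz": .., "gripper": ..}, ...]. A call has 1 to 20 rows; each row shifts and turns the commanded pose from where the row before left it, along the tool's axes as they then stand; what a row does not reach is not made up. A row lasts 1/8 s, in which the tool goes at most 62.5 mm and 10.7 degrees, less where a joint would pass 70% of its speed; a pose out of reach is approached as far as the arm can. A call is refused whole if a number of a shift passes 62.5 or a number of a turn 10.7, either way. A call with a gripper value outside its range is refused whole. The fingers move at their own pace and stop on an object; "grip_force" is the grip in N (left out, the last holds). Time passes only in rows, so rows that do not move let the fingers close. It gives the time, the measured TCP pose, the force, the opening and the grip force at its end, in the units of the state.
- r.get_obs(): the state, without advancing time (a new reading comes with each control period).
- r.grab_frame(name): name is "side" or "top"; returns the picture (400x640x3 uint8, blue, green, red); there is no depth.
- r.camera_info(name): a dict with "mtx" (3x3 intrinsics, pixels), "rvec" (rotation vector, rad) and "tvec" (3), from world to camera coordinates, as OpenCV has them. Camera axes: x right, y down, z forward; pixel columns grow to the right and rows downward; lengths in m; the calibration is good to about 2 mm. A picture is of the moment at which its call begins. camera_info takes no time and is no camera call.
- r.hand_in(): hands the job in; it is judged then, once.
The state is a dict: "clock": time; "joints": joint angles; "qvel": joint speeds; "tau": joint torques, N m; "tcp_pos": TCP position; "orientation": TCP orientation; "contact_force": force on the tool from outside, world axes, zero at the start; "moment": the same for the moment, N m; "grip_width": finger opening in m; "gripper_force": force on a finger pad.
Only numpy, scipy, OpenCV 4.12 (cv2) and the standard library are available. Lean on these libraries where they do the work, as an engineer would, in place of code of your own. Each camera call takes 0.05 s, during which the arm holds its last target. There are 200 camera calls.

## Working session

There is one attempt and no reset: what is moved stays moved. The work goes in short steps, Python scripts to look and compute and a tool call to move; the robot and the scene stay as the last step left them, time stands still between calls to the robot, and variables do not carry over. Pictures are saved under pics/ and viewed, at most 10 in all, crops included, and the job is handed in when it is done.

Besides the shell and the picture viewer there is one more tool, called after "Call:" in YAML: its name, and indented under it one key for each argument. step_arm: Moves the arm, as the interface text tells. Its arguments: {"type":"object","properties":{"moves":{"type":"array","items":{"type":"object","properties":{"rx":{"type":"number"},"ry":{"type":"number"},"rz":{"type":"number"},"dx":{"type":"number"},"dy":{"type":"number"},"dz":{"type":"number"},"gripper":{"type":"number"}}}},"grip_force":{"type":"number"}},"required":["moves"]}

```bash
mkdir -p pics; python3 - <<'E'
from bench import r
import cv2
for n in("top","side"):
    cv2.imwrite(f"pics/{n}0.png",r.grab_frame(n)); c=r.camera_info(n); print(n,c)
o=r.get_obs(); print(o, r.tcp_to_tips)
E
```

```text
top {'mtx': array([[436.55029648,   0.        , 320.36811895],
       [  0.        , 436.55029648, 204.86486075],
       [  0.        ,   0.        ,   1.        ]]), 'rvec': array([ 2.12381953, -2.18848026,  0.08283194]), 'tvec': array([0.03735324, 0.55383666, 1.08316278])}
side {'mtx': array([[366.48038429,   0.        , 324.59290773],
       [  0.        , 366.48038429, 203.9602063 ],
       [  0.        ,   0.        ,   1.        ]]), 'rvec': array([ 2.03850586, -0.6079467 ,  0.36732426]), 'tvec': array([-0.48742342,  0.19778989,  0.80567146])}
{'clock': 0.1, 'joints': array([-1.28212757,  0.47772901,  0.02235624,  1.5563512 , -0.01148245,
        1.10929682, -0.08308774]), 'qvel': array([-0.00081814, -0.00064671, -0.00083745, -0.00105735, -0.00043773,
       -0.00027334, -0.00069821]), 'tau': array([ 4.74953777e-03, -5.97757781e+01,  1.61435578e+00, -2.81956422e+01,
        1.29259468e-02,  4.95682005e-03,  3.63225610e-06]), 'tcp_pos': array([0.26065499, 0.62203345, 0.21301605]), 'orientation': array([-6.19082916e-01, -3.07980029e+00,  2.58470875e-03]), 'contact_force': array([ 0.01532265, -0.6307753 ,  1.16936997]), 'moment': array([-0.03297581,  0.02654808,  0.01817312]), 'gripper_force': 0.0, 'grip_width': 0.08543232865140518} 0.022
```

View pics/top0.png

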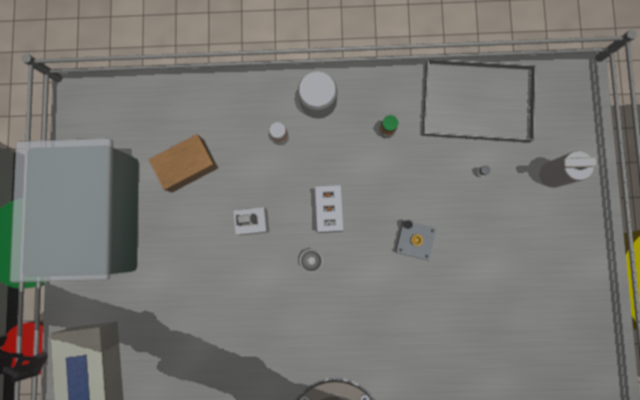

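View pics/side0.png

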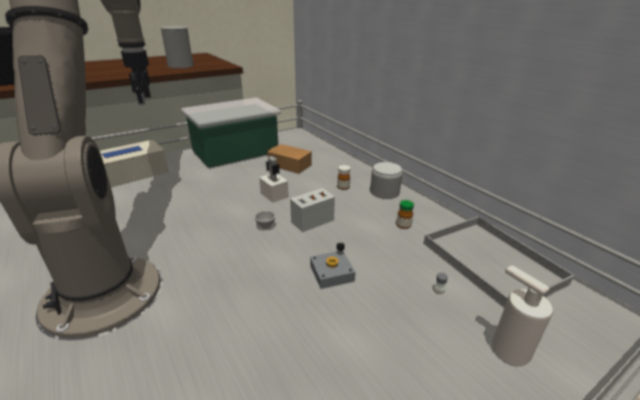

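The top view shows the holder with tongs at (250,221), the block at (329,209) with its pockets in a column (ampoules at rows 194 and 209, spacer pocket likely at row 222), and the stand's cup at (416,240). In the side view the holder is at (274,187), the block at (313,209) and the cup at (332,262). Next I'll enlarge crops of these.

```bash
python3 - <<'E'
import cv2, numpy as np
t=cv2.imread("pics/top0.png"); s=cv2.imread("pics/side0.png")
f=lambda im,x,y,w=52:cv2.resize(im[y-w//2:y+w//2,x-w//2:x+w//2],(260,260),interpolation=cv2.INTER_CUBIC)
cv2.imwrite("pics/crops.png",np.vstack([np.hstack([f(t,250,221),f(t,329,209),f(t,414,238)]),np.hstack([f(s,274,178),f(s,313,209),f(s,332,262)])]))
E
```

```text
(no output)
```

View pics/crops.png

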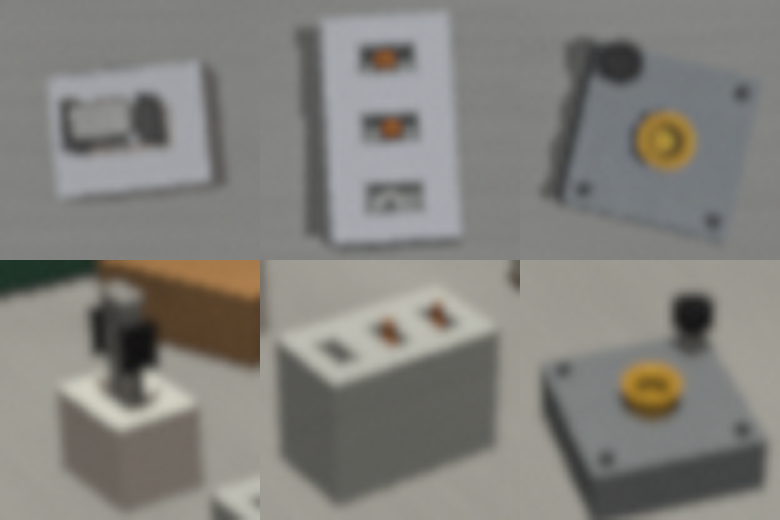

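```bash
cat > h.py <<'E'
import cv2, numpy as np
from bench import r
C={n:r.camera_info(n) for n in("top","side")}
def proj(n,P):
    c=C[n]; return cv2.projectPoints(np.float64(P).reshape(-1,1,3),c["rvec"],c["tvec"],c["mtx"],None)[0].reshape(-1,2)
def ray(n,uv,z):
    c=C[n];R=cv2.Rodrigues(c["rvec"])[0];o=-R.T@c["tvec"].ravel()
    d=R.T@np.linalg.inv(c["mtx"])@np.array([*uv,1.]);return o+d*(z-o[2])/d[2]
def yaw():
    R=cv2.Rodrigues(r.get_obs()["orientation"])[0];return R
E
python3 - <<'E'
from h import *
def px(cx,cy,u,v): return (cx-26+(u+.5)/5-.5, cy-26+(v+.5)/5-.5)
def show(name,n,c,pts,z):
    P=np.array([ray(n,px(*c,*p),z)[:2] for p in pts])
    print(name,n,"ctr",P.mean(0).round(4))
    if len(P)==4:
        e=np.diff(np.vstack([P,P[:1]]),axis=0); print("  len",np.linalg.norm(e,axis=1).round(4),"ang",(np.degrees(np.arctan2(e[:,1],e[:,0]))%90).round(1))
show("holder","top",(250,221),[(47,78),(202,62),(213,183),(57,199)],.06)
show("holder","side",(274,178),[(57,391-260),(127,352-260),(200,401-260),(126,432-260)],.06)
show("block","top",(329,209),[(58,18),(188,12),(201,237),(71,243)],.08)
show("block","side",(313,209),[(276-260,345-260),(430-260,285-260),(498-260,328-260),(338-260,387-260)],.08)
show("pocket","top",(329,209),[(105,179),(163,179),(163,212),(105,212)],.08)
show("stand","side",(332,262),[(540-520,370-260),(700-520,335-260),(765-520,443-260),(600-520,490-260)],.03)
for z in(.035,.039,.043):
    show("cup","top",(414,238),[(145,141)],z); show("cup","side",(332,262),[(651-520,383-260)],z)
show("bolts","top",(414,238),[(741-520,93),(583-520,190)],.03)
R=yaw();print(R.round(3))
print(r.get_obs()["tcp_pos"])
E
```

```text
holder top ctr [0.5177 0.1965]
  len [0.0777 0.0604 0.0777 0.0604] ang [4.1 4.3 4.1 4.3]
holder side ctr [0.5212 0.2009]
  len [0.0701 0.0893 0.0601 0.0745] ang [23.9  4.1 12.4  9.2]
block top ctr [0.5412 0.    ]
  len [0.0635 0.1098 0.0628 0.1099] ang [0.8 1.4 0.9 1.7]
block side ctr [ 0.5416 -0.001 ]
  len [0.1117 0.0637 0.1093 0.0572] ang [7.1 3.9 3.7 6.1]
pocket top ctr [ 0.5078 -0.0012]
  len [0.0281 0.016  0.028  0.016 ] ang [88.3 88.2 88.3 88.3]
stand side ctr [ 0.4587 -0.2206]
  len [0.0829 0.0833 0.0816 0.0876] ang [76.5 74.8 79.5 75.8]
cup top ctr [ 0.4589 -0.2172]
cup side ctr [ 0.4649 -0.2112]
cup top ctr [ 0.4588 -0.2165]
cup side ctr [ 0.462  -0.2151]
cup top ctr [ 0.4587 -0.2157]
cup side ctr [ 0.4592 -0.2191]
bolts top ctr [ 0.4588 -0.2167]
[[-0.922  0.386 -0.001]
 [ 0.386  0.922 -0.002]
 [-0.    -0.002 -1.   ]]
[0.26065499 0.62203345 0.21301605]
```

```bash
cat >> h.py <<'E'
def to(x,y,z,a):
    "tool-frame shift (mm) with tool y at angle a deg, from present pose; and turn rz"
    o=r.get_obs();R=yaw();a0=np.degrees(np.arctan2(R[1,1],R[0,1]));a_=np.radians(a)
    d=(np.array([x,y,z])-o["tcp_pos"])*1e3
    print("rz",round(-(a-a0),2),"dx %.1f dy %.1f dz %.1f"%(-d[0]*np.sin(a_)+d[1]*np.cos(a_),d[0]*np.cos(a_)+d[1]*np.sin(a_),-d[2]),"tilt",R[:2,2].round(4),"tcp",o["tcp_pos"].round(4),"F",o["contact_force"].round(2),"w",round(o["grip_width"],4),o["gripper_force"],o["clock"])
E
python3 - <<'E'
from h import *
for c,z in(((102,118),.132),((115,118),.116)):
  print(ray("top",(250-26+(c[0]+.5)/5-.5,221-26+(c[1]+.5)/5-.5),z))
to(.518,.197,.21,94.2)
E
```

```text
[0.51858901 0.19575841 0.132     ]
[0.51964963 0.19284352 0.116     ]
rz -26.93 dx -225.5 dy -442.7 dz 3.0 tilt [-0.0005 -0.0016] tcp [0.2607 0.622  0.213 ] F [ 0.02 -0.63  1.17] w 0.0854 0.0 0.1
```

Call:
step_arm:
  moves:
    - {"rz":-9,"gripper":1}
    - {"rz":-9,"gripper":1}
    - {"rz":-8.93,"gripper":1}
    - {"dx":-22.5,"dy":-44.3,"gripper":1}
    - {"dx":-22.5,"dy":-44.3,"gripper":1}
    - {"dx":-22.5,"dy":-44.3,"gripper":1}
    - {"dx":-22.5,"dy":-44.3,"gripper":1}
    - {"dx":-22.5,"dy":-44.3,"gripper":1}
    - {"dx":-22.5,"dy":-44.3,"gripper":1}
    - {"dx":-22.5,"dy":-44.3,"gripper":1}
    - {"dx":-22.5,"dy":-44.3,"gripper":1}
    - {"dx":-22.5,"dy":-44.3,"gripper":1}
    - {"dx":-22.5,"dy":-44.3,"gripper":1}
    - {}
    - {}
  grip_force: 30

```text
invalid input at $.moves[0]: expected keys rx, ry, rz, dx, dy, dz, gripper
```

```bash
python3 - <<'E'
from h import *
to(.5182,.1962,.103,94.2)
E
```

```text
rz -26.93 dx -225.7 dy -443.6 dz 110.0 tilt [-0.0005 -0.0016] tcp [0.2607 0.622  0.213 ] F [ 0.02 -0.63  1.17] w 0.0854 0.0 0.1
```

All keys needed.

Call:
step_arm:
  moves:
    - {"rx":0,"ry":0,"rz":-9,"dx":0,"dy":0,"dz":0,"gripper":1}
    - {"rx":0,"ry":0,"rz":-9,"dx":0,"dy":0,"dz":0,"gripper":1}
    - {"rx":0,"ry":0,"rz":-8.93,"dx":0,"dy":0,"dz":0,"gripper":1}
    - {"rx":0,"ry":0,"rz":0,"dx":-22.5,"dy":-44.3,"dz":0,"gripper":1}
    - {"rx":0,"ry":0,"rz":0,"dx":-22.5,"dy":-44.3,"dz":0,"gripper":1}
    - {"rx":0,"ry":0,"rz":0,"dx":-22.5,"dy":-44.3,"dz":0,"gripper":1}
    - {"rx":0,"ry":0,"rz":0,"dx":-22.5,"dy":-44.3,"dz":0,"gripper":1}
    - {"rx":0,"ry":0,"rz":0,"dx":-22.5,"dy":-44.3,"dz":0,"gripper":1}
    - {"rx":0,"ry":0,"rz":0,"dx":-22.5,"dy":-44.3,"dz":0,"gripper":1}
    - {"rx":0,"ry":0,"rz":0,"dx":-22.5,"dy":-44.3,"dz":0,"gripper":1}
    - {"rx":0,"ry":0,"rz":0,"dx":-22.5,"dy":-44.3,"dz":0,"gripper":1}
    - {"rx":0,"ry":0,"rz":0,"dx":-22.5,"dy":-44.3,"dz":0,"gripper":1}
    - {"rx":0,"ry":0,"rz":0,"dx":-22.5,"dy":-44.3,"dz":0,"gripper":1}
    - {"rx":0,"ry":0,"rz":0,"dx":0,"dy":0,"dz":0,"gripper":1}
    - {"rx":0,"ry":0,"rz":0,"dx":0,"dy":0,"dz":0,"gripper":1}
  grip_force: 30

```text
clock: 1.98
tcp_pos: [0.5171, 0.1977, 0.2136]
orientation: [0.115, -3.139, -0.0]
contact_force: [-0.4, -0.3, 0.8]
grip_width: 0.0855
gripper_force: 0.0
```

```bash
python3 - <<'E'
from h import *
to(.5182,.1962,.103,94.2)
E
```

```text
rz 0.0 dx -1.0 dy -1.6 dz 110.6 tilt [-0.0009  0.0002] tcp [0.5171 0.1977 0.2136] F [-0.39 -0.27  0.77] w 0.0855 0.0 1.975
```

Call:
step_arm:
  moves:
    - {"rx":0,"ry":0,"rz":0,"dx":-1,"dy":-1.6,"dz":28,"gripper":1}
    - {"rx":0,"ry":0,"rz":0,"dx":0,"dy":0,"dz":28,"gripper":1}
    - {"rx":0,"ry":0,"rz":0,"dx":0,"dy":0,"dz":28,"gripper":1}
    - {"rx":0,"ry":0,"rz":0,"dx":0,"dy":0,"dz":18,"gripper":1}
    - {"rx":0,"ry":0,"rz":0,"dx":0,"dy":0,"dz":8.6,"gripper":1}
    - {"rx":0,"ry":0,"rz":0,"dx":0,"dy":0,"dz":0,"gripper":0.2}
    - {"rx":0,"ry":0,"rz":0,"dx":0,"dy":0,"dz":0,"gripper":0.2}
    - {"rx":0,"ry":0,"rz":0,"dx":0,"dy":0,"dz":0,"gripper":-0.04}
    - {"rx":0,"ry":0,"rz":0,"dx":0,"dy":0,"dz":0,"gripper":-0.04}
    - {"rx":0,"ry":0,"rz":0,"dx":0,"dy":0,"dz":0,"gripper":-0.04}
    - {"rx":0,"ry":0,"rz":0,"dx":0,"dy":0,"dz":0,"gripper":-0.04}
  grip_force: 30

```text
clock: 3.35
tcp_pos: [0.5188, 0.1957, 0.1034]
orientation: [-0.115, 3.139, 0.0]
contact_force: [1.3, 0.6, 0.1]
grip_width: 0.0409
gripper_force: 0.0
```

```bash
python3 - <<'E'
from h import *
to(.5182,.1962,.103,94.2)
t=r.grab_frame("top");s=r.grab_frame("side")
f=lambda im,x,y,w=52:cv2.resize(im[y-w//2:y+w//2,x-w//2:x+w//2],(390,390),interpolation=cv2.INTER_CUBIC)
cv2.imwrite("pics/g1.png",np.hstack([f(t,250,221),f(s,274,178)]))
E
```

```text
rz -0.01 dx 0.6 dy 0.6 dz 0.4 tilt [0.0001 0.0001] tcp [0.5188 0.1957 0.1034] F [1.26 0.55 0.14] w 0.0409 0.0 3.35
```

View pics/g1.png

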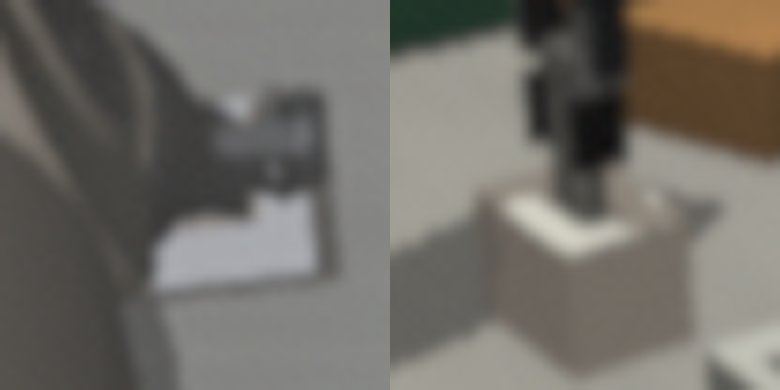

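The gripper fingers sit on the black pads of the tongs in both views (side picture, around (590,110)). Next I'll lift and check.

Call:
step_arm:
  moves:
    - {"rx":0,"ry":0,"rz":0,"dx":0,"dy":0,"dz":-5,"gripper":-0.04}
    - {"rx":0,"ry":0,"rz":0,"dx":0,"dy":0,"dz":-15,"gripper":-0.04}
    - {"rx":0,"ry":0,"rz":0,"dx":0,"dy":0,"dz":-25,"gripper":-0.04}
    - {"rx":0,"ry":0,"rz":0,"dx":0,"dy":0,"dz":-25,"gripper":-0.04}
    - {"rx":0,"ry":0,"rz":0,"dx":0,"dy":0,"dz":-30,"gripper":-0.04}
    - {"rx":0,"ry":0,"rz":1.5,"dx":0,"dy":0,"dz":-10,"gripper":-0.04}
    - {"rx":0,"ry":0,"rz":1.5,"dx":0,"dy":0,"dz":0,"gripper":-0.04}
    - {"rx":0,"ry":0,"rz":0,"dx":0,"dy":0,"dz":0,"gripper":-0.04}
  grip_force: 30

```text
clock: 4.45
tcp_pos: [0.5181, 0.1954, 0.2122]
orientation: [0.032, -3.14, 0.001]
contact_force: [0.2, 0.4, 0.3]
grip_width: 0.0411
gripper_force: 0.0
```

```bash
python3 - <<'E'
from h import *
to(.508,-.001,.215,91.1)
t=r.grab_frame("top");s=r.grab_frame("side")
cv2.imwrite("pics/t2.png",t);cv2.imwrite("pics/s2.png",s)
p=r.get_obs()["tcp_pos"];print([ (n,proj(n,[p,p-[0,0,.099]]).round(1).tolist()) for n in C])
f=lambda im,x,y,w=80:cv2.resize(im[y-w//2:y+w//2,x-w//2:x+w//2],(400,400),interpolation=cv2.INTER_CUBIC)
q=proj("side",p-[0,0,.06])[0].round().astype(int)
print(q)
q2=proj("top",p-[0,0,.06])[0].round().astype(int);print(q2)
cv2.imwrite("pics/g2.png",np.hstack([f(t,*q2),f(s,*q)]))
E
```

```text
rz 0.07 dx 13.9 dy -196.2 dz -2.8 tilt [-0.0016 -0.0009] tcp [0.5181 0.1954 0.2122] F [0.21 0.4  0.28] w 0.0411 0.0 4.45
[('top', [[236.6, 215.7], [245.8, 219.0]]), ('side', [[270.1, 133.2], [272.0, 163.8]])]
[271 152]
[242 218]
```

View pics/g2.png

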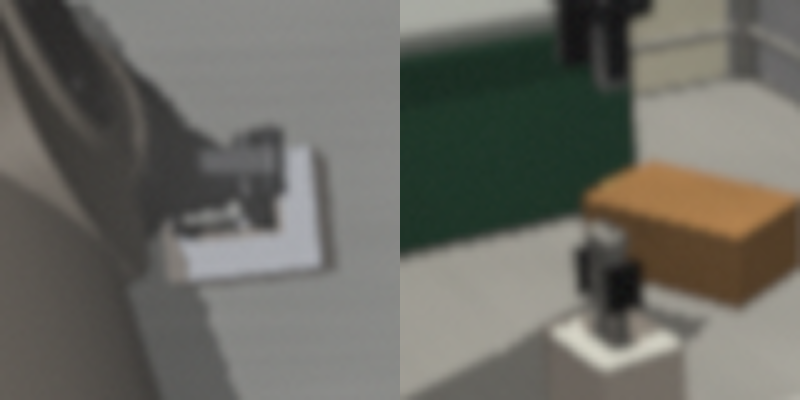

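The tongs stayed in the holder: in the side crop the fingertips end near image pixel (273,129), higher than expected, and the tongs still stand below. I'll take a closer look with the projected TCP and fingertips drawn in.

```bash
python3 - <<'E'
from h import *
t=cv2.imread("pics/t2.png");s=cv2.imread("pics/s2.png");s0=cv2.imread("pics/side0.png")
p=r.get_obs()["tcp_pos"];R=yaw()
def f(n,im,P,c,w=66,k=6):
    x,y=c;o=cv2.resize(im[y-w//2:y+w//2,x-w//2:x+w//2],None,fx=k,fy=k,interpolation=cv2.INTER_CUBIC)
    for q,col in zip(proj(n,P),((0,0,255),(0,255,0),(255,255,0),(255,0,255))):
        cv2.circle(o,tuple(int(v) for v in ((q-[x-w//2,y-w//2]+.5)*k)),3,col,1)
    return o
def P(p,R,w): return [p,p+R[:,2]*.022,p+R[:,2]*.02+R[:,1]*w/2,p+R[:,2]*.02-R[:,1]*w/2]
p0=np.array([.26065,.62203,.213]);R0=cv2.Rodrigues(np.array([-6.19082916e-01, -3.07980029e+00,  2.58470875e-03]))[0]
print(proj("side",P(p0,R0,.085)),proj("top",p0))
cv2.imwrite("pics/g3.png",np.hstack([f("side",s,P(p,R,.041),(270,125)),f("side",s0,P(p0,R0,.085),tuple(proj("side",p0)[0].astype(int)))]))
E
```

```text
[[147.22313955 109.97570732]
 [148.68151206 116.23558872]
 [151.10072579 112.13111192]
 [145.85169554 119.41575291]] [[ 34.77430365 344.61632038]]
```

View pics/g3.png

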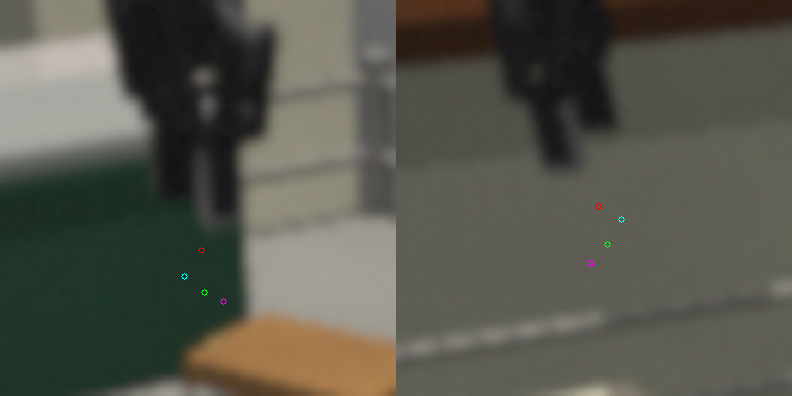

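The drawn projections show the real fingertips about 13 px (some 40 mm) above where the TCP says they should be. The tongs' own height does project correctly, so the camera is right and the fingers closed above the pads. I'll go down again, lower, and check by picture before closing.

Call:
step_arm:
  moves:
    - {"rx":0,"ry":0,"rz":-1.5,"dx":0,"dy":0,"dz":0,"gripper":1}
    - {"rx":0,"ry":0,"rz":-1.5,"dx":0,"dy":0,"dz":0,"gripper":1}
    - {"rx":0,"ry":0,"rz":0,"dx":0,"dy":0,"dz":0,"gripper":1}
    - {"rx":0,"ry":0,"rz":0,"dx":0,"dy":0,"dz":0,"gripper":1}
    - {"rx":0,"ry":0,"rz":0,"dx":0,"dy":0,"dz":30,"gripper":1}
    - {"rx":0,"ry":0,"rz":0,"dx":0,"dy":0,"dz":30,"gripper":1}
    - {"rx":0,"ry":0,"rz":0,"dx":0,"dy":0,"dz":30,"gripper":1}
    - {"rx":0,"ry":0,"rz":0,"dx":0,"dy":0,"dz":20,"gripper":1}
    - {"rx":0,"ry":0,"rz":0,"dx":0,"dy":0,"dz":8,"gripper":1}
    - {"rx":0,"ry":0,"rz":0,"dx":0,"dy":0,"dz":5,"gripper":1}
    - {"rx":0,"ry":0,"rz":0,"dx":0,"dy":0,"dz":5,"gripper":1}
    - {"rx":0,"ry":0,"rz":0,"dx":0,"dy":0,"dz":0,"gripper":1}

```text
clock: 6.05
tcp_pos: [0.5189, 0.1958, 0.0855]
orientation: [-0.115, 3.139, 0.0]
contact_force: [-0.9, 0.4, -0.4]
grip_width: 0.0854
gripper_force: 0.0
```

```bash
python3 - <<'E'
from h import *
to(.5182,.1962,.075,94.2)
t=r.grab_frame("top");s=r.grab_frame("side")
cv2.imwrite("pics/t4.png",t);cv2.imwrite("pics/s4.png",s)
p=r.get_obs()["tcp_pos"];R=yaw()
def f(n,im,P,c,w=66,k=6):
    x,y=c;o=cv2.resize(im[y-w//2:y+w//2,x-w//2:x+w//2],None,fx=k,fy=k,interpolation=cv2.INTER_CUBIC)
    for q,col in zip(proj(n,P),((0,0,255),(0,255,0),(255,255,0),(255,0,255))):
        cv2.circle(o,tuple(int(v) for v in ((q-[x-w//2,y-w//2]+.5)*k)),3,col,1)
    return o
T=[[.5186,.1962,.132],[.5186,.1962,.06],p+R[:,2]*.009+R[:,1]*.0425,p+R[:,2]*.009-R[:,1]*.0425]
cv2.imwrite("pics/g4.png",np.hstack([f("side",s,T,(274,160)),f("top",t,T,(250,221))]))
E
```

```text
rz -0.01 dx 0.6 dy 0.5 dz 10.5 tilt [0.0002 0.0001] tcp [0.5189 0.1958 0.0855] F [-0.91  0.42 -0.45] w 0.0854 0.0 6.05
```

View pics/g4.png

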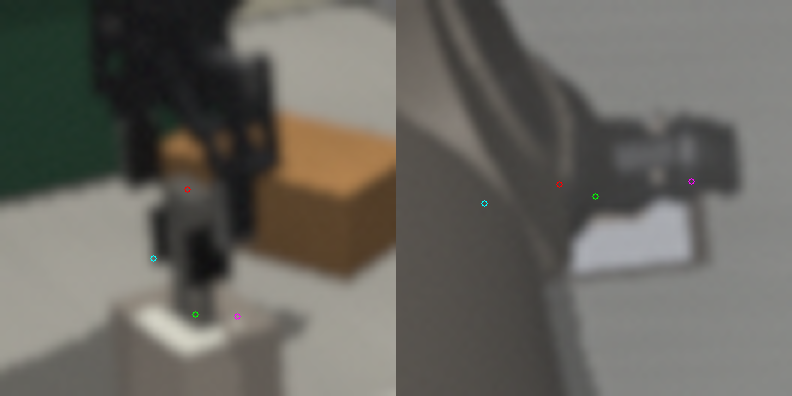

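The head marker sits on the tongs' head, and the visible fingertips (left crop (140,185) and (240,240)) are about 12 px, or 40 mm, above nominal. They are level with the pad tops. I'll go 28 mm lower in small steps and close.

Call:
step_arm:
  moves:
    - {"rx":0,"ry":0,"rz":0,"dx":0,"dy":0,"dz":8,"gripper":1}
    - {"rx":0,"ry":0,"rz":0,"dx":0,"dy":0,"dz":7,"gripper":1}
    - {"rx":0,"ry":0,"rz":0,"dx":0,"dy":0,"dz":7,"gripper":1}
    - {"rx":0,"ry":0,"rz":0,"dx":0,"dy":0,"dz":6,"gripper":1}
    - {"rx":0,"ry":0,"rz":0,"dx":0,"dy":0,"dz":0,"gripper":0.2}
    - {"rx":0,"ry":0,"rz":0,"dx":0,"dy":0,"dz":0,"gripper":0.2}
    - {"rx":0,"ry":0,"rz":0,"dx":0,"dy":0,"dz":0,"gripper":-0.04}
    - {"rx":0,"ry":0,"rz":0,"dx":0,"dy":0,"dz":0,"gripper":-0.04}
    - {"rx":0,"ry":0,"rz":0,"dx":0,"dy":0,"dz":0,"gripper":-0.04}
  grip_force: 30

```text
clock: 7.28
tcp_pos: [0.5191, 0.1958, 0.0577]
orientation: [-0.115, 3.139, 0.0]
contact_force: [-0.3, -0.8, 4.5]
grip_width: 0.0409
gripper_force: 6.0
```

Gripped: the pads press 6 N. Lifting and turning to the block's angle.

Call:
step_arm:
  moves:
    - {"rx":0,"ry":0,"rz":0,"dx":0,"dy":0,"dz":-5,"gripper":-0.04}
    - {"rx":0,"ry":0,"rz":0,"dx":0,"dy":0,"dz":-15,"gripper":-0.04}
    - {"rx":0,"ry":0,"rz":0,"dx":0,"dy":0,"dz":-25,"gripper":-0.04}
    - {"rx":0,"ry":0,"rz":0,"dx":0,"dy":0,"dz":-30,"gripper":-0.04}
    - {"rx":0,"ry":0,"rz":0,"dx":0,"dy":0,"dz":-30,"gripper":-0.04}
    - {"rx":0,"ry":0,"rz":1.5,"dx":0,"dy":0,"dz":-10,"gripper":-0.04}
    - {"rx":0,"ry":0,"rz":1.6,"dx":0,"dy":0,"dz":0,"gripper":-0.04}
    - {"rx":0,"ry":0,"rz":0,"dx":0,"dy":-30,"dz":0,"gripper":-0.04}
    - {"rx":0,"ry":0,"rz":0,"dx":0,"dy":-40,"dz":0,"gripper":-0.04}
    - {"rx":0,"ry":0,"rz":0,"dx":0,"dy":-30,"dz":0,"gripper":-0.04}
    - {"rx":0,"ry":0,"rz":0,"dx":0,"dy":0,"dz":0,"gripper":-0.04}
    - {"rx":0,"ry":0,"rz":0,"dx":0,"dy":0,"dz":0,"gripper":-0.04}
  grip_force: 30

```text
clock: 8.78
tcp_pos: [0.5201, 0.0963, 0.1714]
orientation: [0.03, -3.14, -0.0]
contact_force: [-0.3, 1.5, -1.6]
grip_width: 0.0409
gripper_force: 5.3
```

```bash
cat >> h.py <<'E'
def crop(n,im,P,c,w=66,k=6):
    x,y=c;o=cv2.resize(im[y-w//2:y+w//2,x-w//2:x+w//2],None,fx=k,fy=k,interpolation=cv2.INTER_CUBIC)
    for q,col in zip(proj(n,P),((0,0,255),(0,255,0),(255,255,0),(255,0,255),(255,0,0),(0,255,255))):
        cv2.circle(o,tuple(int(v) for v in ((q-[x-w//2,y-w//2]+.5)*k)),2,col,-1)
    return o
E
python3 - <<'E'
from h import *
to(.508,-.001,.17,91.1)
t=r.grab_frame("top");s=r.grab_frame("side")
cv2.imwrite("pics/t5.png",t);cv2.imwrite("pics/s5.png",s)
p=r.get_obs()["tcp_pos"];R=yaw();b=p+R[:,2]*.0537
T=[b+R[:,1]*.0125,b-R[:,1]*.0125,b+R[:,1]*.0125-[0,0,0]+R[:,0]*.005,b-R[:,1]*.0125+R[:,0]*.005]
T=[b+R[:,1]*u*.0125+R[:,0]*v*.005 for u in(1,-1) for v in(1,-1)]
cs=[tuple(proj(n,b)[0].round().astype(int)) for n in("side","top")];print(cs)
cv2.imwrite("pics/g5.png",np.hstack([crop("side",s,T,(cs[0][0],cs[0][1]-8)),crop("top",t,T,cs[1])]))
E
```

```text
rz -0.01 dx 13.9 dy -97.1 dz 1.4 tilt [-0.0016 -0.    ] tcp [0.5201 0.0963 0.1714] F [-0.25  1.52 -1.59] w 0.0409 5.313088595867157 8.775
[(np.int64(288), np.int64(174)), (np.int64(287), np.int64(217))]
```

View pics/g5.png

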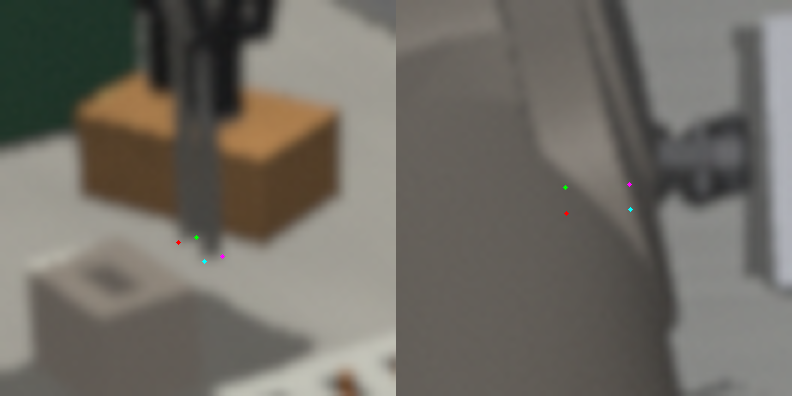

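The tongs hang firmly. In the side crop the blade ends (188,238) and (211,255) lie within about 1 px of the predicted tip markers, so the tips are 53 to 54 mm below the TCP. Next I'll refine the block's pose to sub-pixel before inserting.

```bash
python3 - <<'E'
from h import *
t=cv2.imread("pics/top0.png")
def rect(x,y,z,off,w=60,k=8):
    g=cv2.cvtColor(t,cv2.COLOR_BGR2GRAY)[y-w//2:y+w//2,x-w//2:x+w//2]
    g=cv2.resize(g,None,fx=k,fy=k,interpolation=cv2.INTER_CUBIC)
    th,m=cv2.threshold(g,0,255,cv2.THRESH_OTSU)
    bg=np.median(g[:40]);top=np.percentile(g,90)
    m=(g>(bg+top)/2).astype(np.uint8)
    cs=cv2.findContours(m,cv2.RETR_EXTERNAL,cv2.CHAIN_APPROX_NONE)[0];c=max(cs,key=cv2.contourArea)
    c=cv2.convexHull(c);(cx,cy),sz,a=cv2.minAreaRect(c)
    bx=cv2.boxPoints(((cx,cy),sz,a));f=lambda u:(np.array(u)+.5)/k-.5+[x-w//2,y-w//2]
    P=np.array([ray("top",f(b),z)[:2] for b in bx]);e=np.diff(P,axis=0)
    print(P.mean(0).round(4),np.linalg.norm(e,axis=1).round(4),(np.degrees(np.arctan2(e[:,1],e[:,0]))%90).round(2))
rect(329,209,.08,0);rect(250,221,.06,0)
# pocket darkness centroid (spacer pocket) and ampoule pockets
g=cv2.cvtColor(t,cv2.COLOR_BGR2GRAY).astype(float)
for (u,v) in((328.,194.4),(329,208.6),(329.6,222.)):
    x,y=int(u),int(v);s=g[y-6:y+7,x-9:x+10];d=np.clip(175-s,0,None);d[d<8]=0
    yy,xx=np.mgrid[y-6:y+7,x-9:x+10];q=((d*xx).sum()/d.sum(),(d*yy).sum()/d.sum())
    print(np.round(q,2),ray("top",q,.08)[:2].round(4),g[y-12:y-8,x].max())
to(.508,-.001,.1714,91.1)
E
```

```text
[ 0.5419 -0.0008] [0.062  0.1091 0.0613] [1.39 1.29 1.52]
[0.5187 0.1982] [0.0776 0.0607 0.0771] [4.6  5.49 4.65]
[327.67 194.01] [0.5754 0.001 ] 140.0
[328.51 207.91] [ 5.414e-01 -1.000e-04] 167.0
[329.28 221.83] [ 0.5075 -0.0009] 168.0
rz 0.09 dx 14.2 dy -97.8 dz 0.3 tilt [-0.0009  0.0002] tcp [0.5203 0.097  0.1717] F [ 0.41 -0.1  -0.78] w 0.0406 5.312974378466606 8.875
```

Call:
step_arm:
  moves:
    - {"rx":0,"ry":0,"rz":-0.3,"dx":0,"dy":0,"dz":0,"gripper":-0.04}
    - {"rx":0,"ry":0,"rz":0,"dx":4.9,"dy":-30,"dz":0,"gripper":-0.04}
    - {"rx":0,"ry":0,"rz":0,"dx":4.9,"dy":-38,"dz":0,"gripper":-0.04}
    - {"rx":0,"ry":0,"rz":0,"dx":4.9,"dy":-29.7,"dz":0,"gripper":-0.04}
    - {"rx":0,"ry":0,"rz":0,"dx":0,"dy":0,"dz":14,"gripper":-0.04}
    - {"rx":0,"ry":0,"rz":0,"dx":0,"dy":0,"dz":14,"gripper":-0.04}
    - {"rx":0,"ry":0,"rz":0,"dx":0,"dy":0,"dz":0,"gripper":-0.04}
    - {"rx":0,"ry":0,"rz":0,"dx":0,"dy":0,"dz":0,"gripper":-0.04}

```text
clock: 9.88
tcp_pos: [0.5085, -0.0014, 0.1441]
orientation: [0.041, -3.141, -0.0]
contact_force: [0.1, 0.8, -0.2]
grip_width: 0.0413
gripper_force: 5.3
```

```bash
python3 - <<'E'
from h import *
to(.508,-.001,.1417,91.4)
s=r.grab_frame("side");cv2.imwrite("pics/s6.png",s)
p=r.get_obs()["tcp_pos"];R=yaw();b=p+R[:,2]*.0537
T=[b+R[:,1]*u*.0125+R[:,0]*v*.005 for u in(1,-1) for v in(1,-1)]
c=tuple(proj("side",b)[0].round().astype(int))
s0=cv2.imread("pics/side0.png")
M=[np.array([.5075,-.0009,.08])+R[:,1]*u*.0135+R[:,0]*v*.00675 for u in(1,-1) for v in(1,-1)]
cv2.imwrite("pics/g6.png",np.hstack([crop("side",s,T,c,60,6),crop("side",s0,M,c,60,6)]))
E
```

```text
rz 0.09 dx 0.5 dy 0.4 dz 2.4 tilt [-0.0003  0.0001] tcp [ 0.5085 -0.0014  0.1441] F [ 0.09  0.82 -0.18] w 0.0413 5.3137242794036865 9.875
```

View pics/g6.png

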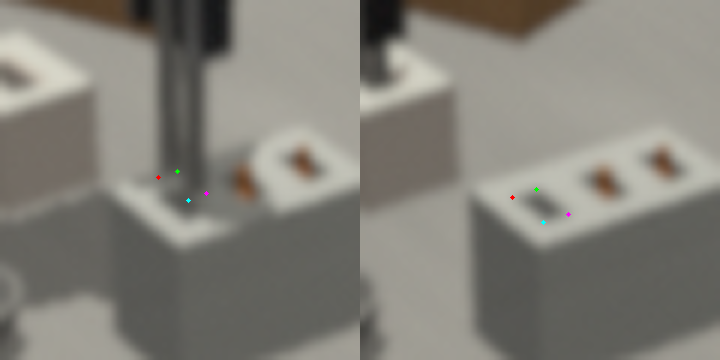

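The tip markers coincide laterally with the blades (left crop, x 158 to 206), and the predicted mouth coincides with the dark pocket at (541,206), so both cameras agree. I'll squeeze slightly for clearance and feel my way in.

Call:
step_arm:
  moves:
    - {"rx":0,"ry":0,"rz":0,"dx":0.3,"dy":0.2,"dz":2,"gripper":-0.085}
    - {"rx":0,"ry":0,"rz":0,"dx":0,"dy":0,"dz":3,"gripper":-0.085}
    - {"rx":0,"ry":0,"rz":0,"dx":0,"dy":0,"dz":3,"gripper":-0.085}
    - {"rx":0,"ry":0,"rz":0,"dx":0,"dy":0,"dz":2,"gripper":-0.085}
    - {"rx":0,"ry":0,"rz":0,"dx":0,"dy":0,"dz":2,"gripper":-0.085}
    - {"rx":0,"ry":0,"rz":0,"dx":0,"dy":0,"dz":2,"gripper":-0.085}
    - {"rx":0,"ry":0,"rz":0,"dx":0,"dy":0,"dz":0,"gripper":-0.085}

```text
clock: 10.8
tcp_pos: [0.508, -0.0022, 0.1301]
orientation: [0.038, -3.141, 0.0]
contact_force: [-0.5, 0.4, -0.6]
grip_width: 0.0389
gripper_force: 6.2
```

```bash
python3 -c "
from h import *
to(.508,-.001,.12,91.4)"
```

```text
rz -0.01 dx -0.1 dy 1.2 dz 10.1 tilt [-0.0003 -0.0001] tcp [ 0.508  -0.0022  0.1301] F [-0.54  0.36 -0.6 ] w 0.0389 6.237722486257553 10.8
```

Call:
step_arm:
  moves:
    - {"rx":0,"ry":0,"rz":0,"dx":0,"dy":0.6,"dz":2,"gripper":-0.085}
    - {"rx":0,"ry":0,"rz":0,"dx":0,"dy":0,"dz":2,"gripper":-0.085}
    - {"rx":0,"ry":0,"rz":0,"dx":0,"dy":0,"dz":1,"gripper":-0.085}
    - {"rx":0,"ry":0,"rz":0,"dx":0,"dy":0,"dz":0,"gripper":-0.085}

```text
clock: 11.3
tcp_pos: [0.508, -0.0015, 0.1252]
orientation: [0.038, -3.141, 0.0]
contact_force: [0.3, -0.3, -1.0]
grip_width: 0.0393
gripper_force: 6.2
```

No contact, so the tips are in the mouth. I'll go on down to just above the spacer, with the jaws at 41 mm.

Call:
step_arm:
  moves:
    - {"rx":0,"ry":0,"rz":0,"dx":0,"dy":0,"dz":2,"gripper":-0.04}
    - {"rx":0,"ry":0,"rz":0,"dx":0,"dy":0,"dz":4,"gripper":-0.04}
    - {"rx":0,"ry":0,"rz":0,"dx":0,"dy":0,"dz":6,"gripper":-0.04}
    - {"rx":0,"ry":0,"rz":0,"dx":0,"dy":0,"dz":6,"gripper":-0.04}
    - {"rx":0,"ry":0,"rz":0,"dx":0,"dy":0,"dz":6,"gripper":-0.04}
    - {"rx":0,"ry":0,"rz":0,"dx":0,"dy":0,"dz":0,"gripper":-0.04}

```text
clock: 12.05
tcp_pos: [0.5076, -0.0016, 0.1007]
orientation: [0.038, -3.14, 0.0]
contact_force: [-0.5, 0.4, -0.2]
grip_width: 0.0411
gripper_force: 5.4
```

Call:
step_arm:
  moves:
    - {"rx":0,"ry":0,"rz":0,"dx":0,"dy":0,"dz":3,"gripper":-0.04}
    - {"rx":0,"ry":0,"rz":0,"dx":0,"dy":0,"dz":2,"gripper":-0.04}
    - {"rx":0,"ry":0,"rz":0,"dx":0,"dy":0,"dz":2,"gripper":-0.04}
    - {"rx":0,"ry":0,"rz":0,"dx":0,"dy":0,"dz":2,"gripper":-0.04}
    - {"rx":0,"ry":0,"rz":0,"dx":0,"dy":0,"dz":2,"gripper":-0.04}
    - {"rx":0,"ry":0,"rz":0,"dx":0,"dy":0,"dz":0,"gripper":-0.04}

```text
clock: 12.8
tcp_pos: [0.5079, -0.0015, 0.0901]
orientation: [0.038, -3.141, 0.0]
contact_force: [0.5, -0.6, 0.4]
grip_width: 0.0411
gripper_force: 5.4
```

Call:
step_arm:
  moves:
    - {"rx":0,"ry":0,"rz":0,"dx":0,"dy":0,"dz":2,"gripper":-0.04}
    - {"rx":0,"ry":0,"rz":0,"dx":0,"dy":0,"dz":2,"gripper":-0.04}
    - {"rx":0,"ry":0,"rz":0,"dx":0,"dy":0,"dz":2,"gripper":-0.04}
    - {"rx":0,"ry":0,"rz":0,"dx":0,"dy":0,"dz":3,"gripper":-0.04}
    - {"rx":0,"ry":0,"rz":0,"dx":0,"dy":0,"dz":2,"gripper":-0.04}
    - {"rx":0,"ry":0,"rz":0,"dx":0,"dy":0,"dz":0,"gripper":-0.04}

```text
clock: 13.55
tcp_pos: [0.5079, -0.0015, 0.0791]
orientation: [0.038, -3.141, 0.0]
contact_force: [0.4, 0.1, -1.9]
grip_width: 0.0411
gripper_force: 5.4
```

Call:
step_arm:
  moves:
    - {"rx":0,"ry":0,"rz":0,"dx":0,"dy":0,"dz":0,"gripper":-0.15}
    - {"rx":0,"ry":0,"rz":0,"dx":0,"dy":0,"dz":0,"gripper":-0.35}
    - {"rx":0,"ry":0,"rz":0,"dx":0,"dy":0,"dz":0,"gripper":-0.35}
    - {"rx":0,"ry":0,"rz":0,"dx":0,"dy":0,"dz":0,"gripper":-0.35}
    - {"rx":0,"ry":0,"rz":0,"dx":0,"dy":0,"dz":0,"gripper":-0.35}
  grip_force: 60

```text
clock: 14.18
tcp_pos: [0.5084, -0.0014, 0.0797]
orientation: [-0.038, 3.141, 0.0]
contact_force: [-0.7, 0.9, 5.9]
grip_width: 0.0304
gripper_force: 58.9
```

The width went to 30.4 mm, which is the tongs' own stop, so the tips closed on nothing and are probably still above the spacer. I'll reopen and go deeper in small steps, watching the force.

Call:
step_arm:
  moves:
    - {"rx":0,"ry":0,"rz":0,"dx":0,"dy":0,"dz":-3,"gripper":-0.04}
    - {"rx":0,"ry":0,"rz":0,"dx":0,"dy":0,"dz":0,"gripper":-0.04}
    - {"rx":0,"ry":0,"rz":0,"dx":0,"dy":0,"dz":0,"gripper":-0.04}
  grip_force: 30

```text
clock: 14.55
tcp_pos: [0.5079, -0.0016, 0.0821]
orientation: [0.038, -3.141, 0.0]
contact_force: [-0.2, 0.1, -1.6]
grip_width: 0.0411
gripper_force: 5.4
```

```bash
python3 - <<'E'
from h import *
to(.508,-.001,.08,91.4)
s=r.grab_frame("side");cv2.imwrite("pics/s7.png",s)
t=r.grab_frame("top");cv2.imwrite("pics/t7.png",t)
p=r.get_obs()["tcp_pos"];R=yaw();b=p+R[:,2]*.0537
# predicted: head top corners, pad bottoms, and mouth corners
T=[b+[0,0,.128]+R[:,1]*.014,b+[0,0,.128]-R[:,1]*.014,b+[0,0,.08]+R[:,1]*.0125,b+[0,0,.08]-R[:,1]*.0125]
T+=[np.array([.5075,-.0009,.08])+R[:,1]*.0135*u for u in(1,-1)]
c=tuple(proj("side",b+[0,0,.07])[0].round().astype(int))
a=crop("side",s,T,c,66,9)
s5=cv2.imread("pics/s5.png");q=(288,160)
b5=cv2.resize(s5[133:199,278:300],(198,594),interpolation=cv2.INTER_CUBIC)
cv2.imwrite("pics/g7.png",np.hstack([a,b5]))
E
```

```text
rz -0.01 dx -0.1 dy 0.6 dz 2.1 tilt [-0.0002 -0.0001] tcp [ 0.5079 -0.0016  0.0821] F [-0.16  0.09 -1.58] w 0.0411 5.350692495703697 14.55
```

View pics/g7.png

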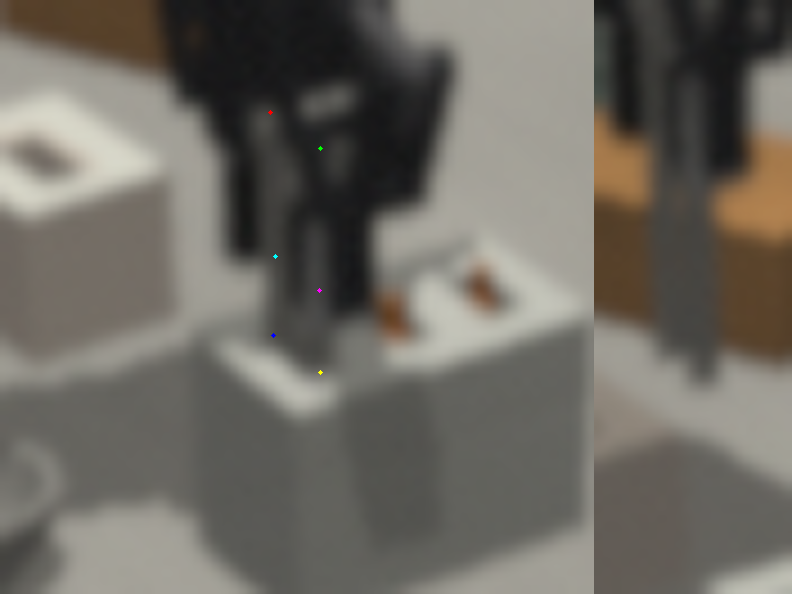

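The last picture shows both blades well inside the pocket, with the pad bottoms at crop (245,262) and (350,310), so the tips are deep enough. Perhaps 60 N squeezed past the spacer, so I'll go 3 mm back down and close gently at 20 N.

Call:
step_arm:
  moves:
    - {"rx":0,"ry":0,"rz":0,"dx":0,"dy":0.4,"dz":3,"gripper":-0.04}
    - {"rx":0,"ry":0,"rz":0,"dx":0,"dy":0,"dz":0,"gripper":-0.15}
    - {"rx":0,"ry":0,"rz":0,"dx":0,"dy":0,"dz":0,"gripper":-0.2}
    - {"rx":0,"ry":0,"rz":0,"dx":0,"dy":0,"dz":0,"gripper":-0.25}
    - {"rx":0,"ry":0,"rz":0,"dx":0,"dy":0,"dz":0,"gripper":-0.25}
  grip_force: 20

```text
clock: 15.28
tcp_pos: [0.5081, -0.0011, 0.0793]
orientation: [-0.038, 3.141, 0.0]
contact_force: [-0.8, 0.4, -1.5]
grip_width: 0.033
gripper_force: 20.0
```

It stopped at 33.0 mm under 20 N, so the spacer is held; the lower width at 60 N was compliance. I'll firm up to 45 N and lift.

Call:
step_arm:
  moves:
    - {"rx":0,"ry":0,"rz":0,"dx":0,"dy":0,"dz":0,"gripper":-0.4}
    - {"rx":0,"ry":0,"rz":0,"dx":0,"dy":0,"dz":0,"gripper":-0.4}
    - {"rx":0,"ry":0,"rz":0,"dx":0,"dy":0,"dz":-3,"gripper":-0.4}
    - {"rx":0,"ry":0,"rz":0,"dx":0,"dy":0,"dz":-5,"gripper":-0.4}
    - {"rx":0,"ry":0,"rz":0,"dx":0,"dy":0,"dz":-10,"gripper":-0.4}
    - {"rx":0,"ry":0,"rz":0,"dx":0,"dy":0,"dz":-15,"gripper":-0.4}
    - {"rx":0,"ry":0,"rz":0,"dx":0,"dy":0,"dz":-15,"gripper":-0.4}
    - {"rx":0,"ry":0,"rz":0,"dx":0,"dy":0,"dz":-15,"gripper":-0.4}
    - {"rx":0,"ry":0,"rz":0,"dx":0,"dy":0,"dz":-15,"gripper":-0.4}
    - {"rx":0,"ry":0,"rz":0,"dx":0,"dy":0,"dz":-15,"gripper":-0.4}
    - {"rx":0,"ry":0,"rz":0,"dx":0,"dy":0,"dz":-7,"gripper":-0.4}
    - {"rx":0,"ry":0,"rz":0,"dx":0,"dy":0,"dz":0,"gripper":-0.4}
    - {"rx":0,"ry":0,"rz":0,"dx":0,"dy":0,"dz":0,"gripper":-0.4}
  grip_force: 45

```text
clock: 16.9
tcp_pos: [0.5076, -0.0011, 0.1788]
orientation: [0.038, -3.14, 0.0]
contact_force: [-0.1, -0.4, -1.3]
grip_width: 0.0314
gripper_force: 44.6
```

```bash
python3 - <<'E'
from h import *
to(.459,-.2165,.18,91.4)
s=r.grab_frame("side");cv2.imwrite("pics/s8.png",s)
cv2.imwrite("pics/t8.png",r.grab_frame("top"))
# width profile of dark/grey column below tips, block top beneath: print rows
p=r.get_obs()["tcp_pos"];b=p-[0,0,.0537]
for dz in(.03,0,-.006,-.012,-.016,-.022): 
    u,v=proj("side",b+[0,0,dz])[0].round().astype(int); print(dz,u,v,cv2.cvtColor(s,cv2.COLOR_BGR2GRAY)[v,u-7:u+8])
E
```

```text
rz -0.0 dx 53.8 dy -214.1 dz -1.2 tilt [-0.0011 -0.0001] tcp [ 0.5076 -0.0011  0.1788] F [-0.11 -0.41 -1.34] w 0.0314 44.648478627204895 16.9
0.03 301 176 [158 158 156 145 116  85  71  70  69  75 102 138 154 158 158]
0 301 186 [158 157 158 154 137 111  88  79  77  81 102 135 155 162 164]
-0.006 301 188 [157 158 157 156 147 124  97  79  78  97 128 150 159 161 162]
-0.012 301 190 [157 157 157 156 151 133 105  82  82 107 140 155 159 159 158]
-0.016 301 192 [156 155 156 156 153 146 136 128 127 133 144 148 148 145 141]
-0.022 301 194 [152 149 148 144 138 133 134 135 133 128 125 126 125 122 121]
```

The side image rows show a column about 4 px (12 mm) wide reaching some 13 mm below the tips: the spacer is held. From its stand on the pocket floor, its foot is about 69 mm below the TCP. Next I'll refine the cup centre by colour.

```bash
python3 - <<'E'
from h import *
for n,(x,y),f in(("top",(416,240),"top0"),("side",(332,262),"side0"),("top",(416,240),"t8")):
    im=cv2.imread(f"pics/{f}.png");w=14;k=8
    c=cv2.resize(im[y-w:y+w,x-w:x+w],None,fx=k,fy=k,interpolation=cv2.INTER_CUBIC)
    m=(cv2.cvtColor(c,cv2.COLOR_BGR2HSV)[...,1]>110).astype(np.uint8)
    h=max(cv2.findContours(m,0,1)[0],key=cv2.contourArea);(e,sz,a)=cv2.fitEllipse(cv2.convexHull(h))
    q=(np.array(e)+.5)/k-.5+[x-w,y-w]
    print(n,q.round(2),np.round(np.array(sz)/k,1),[ray(n,q,z)[:2].round(4).tolist() for z in(.035,.039,.043)])
to(.4592,-.2166,.16,91.4)
E
```

```text
top [416.59 239.64] [10.8 11.5] [[0.4593, -0.2172], [0.4592, -0.2164], [0.4591, -0.2157]]
side [331.82 261.28] [10.5 11.9] [[0.4627, -0.2145], [0.4598, -0.2184], [0.457, -0.2223]]
top [416.6  239.64] [10.8 11.5] [[0.4592, -0.2172], [0.4592, -0.2165], [0.4591, -0.2157]]
rz -0.01 dx 53.7 dy -214.2 dz 18.7 tilt [-0.0012 -0.0002] tcp [ 0.5076 -0.0012  0.1787] F [ 0.59 -1.2  -2.11] w 0.0316 44.648703932762146 17.0
```

Call:
step_arm:
  moves:
    - {"rx":0,"ry":0,"rz":0,"dx":5,"dy":-20,"dz":0,"gripper":-0.4}
    - {"rx":0,"ry":0,"rz":0,"dx":9.9,"dy":-40,"dz":0,"gripper":-0.4}
    - {"rx":0,"ry":0,"rz":0,"dx":9.9,"dy":-40,"dz":0,"gripper":-0.4}
    - {"rx":0,"ry":0,"rz":0,"dx":9.9,"dy":-40,"dz":0,"gripper":-0.4}
    - {"rx":0,"ry":0,"rz":0,"dx":9.9,"dy":-40,"dz":0,"gripper":-0.4}
    - {"rx":0,"ry":0,"rz":0,"dx":8.8,"dy":-34.6,"dz":0,"gripper":-0.4}
    - {"rx":0,"ry":0,"rz":0,"dx":0,"dy":0,"dz":15,"gripper":-0.4}
    - {"rx":0,"ry":0,"rz":0,"dx":0,"dy":0,"dz":20,"gripper":-0.4}
    - {"rx":0,"ry":0,"rz":0,"dx":0,"dy":0,"dz":15,"gripper":-0.4}
    - {"rx":0,"ry":0,"rz":0,"dx":0,"dy":0,"dz":7,"gripper":-0.4}
    - {"rx":0,"ry":0,"rz":0,"dx":0,"dy":0,"dz":0,"gripper":-0.4}
    - {"rx":0,"ry":0,"rz":0,"dx":0,"dy":0,"dz":0,"gripper":-0.4}

```text
clock: 18.5
tcp_pos: [0.4604, -0.217, 0.1228]
orientation: [-0.038, 3.14, -0.0]
contact_force: [0.1, -0.4, -1.5]
grip_width: 0.0314
gripper_force: 44.8
```

```bash
python3 - <<'E'
from h import *
to(.4595,-.217,.108,91.4)
s=r.grab_frame("side");cv2.imwrite("pics/s9.png",s);g=cv2.cvtColor(s,cv2.COLOR_BGR2GRAY)
p=r.get_obs()["tcp_pos"];b=p-[0,0,.0537]
for dz in(.03,.01,0,-.004,-.008,-.012,-.016): 
    u,v=proj("side",b+[0,0,dz])[0];ui,vi=int(round(u)),int(round(v)); print(dz,u.round(1),v.round(1),ui-9,g[vi,ui-9:ui+10])
to(.4595,-.217,.108,91.4)
E
```

```text
rz 0.0 dx 0.9 dy 0.0 dz 14.8 tilt [ 0.0009 -0.0002] tcp [ 0.4604 -0.217   0.1228] F [ 0.1  -0.43 -1.48] w 0.0314 44.75509822368622 18.5
0.03 332.4 240.0 323 [ 99  99 100 100  99  95  84  76  73  72  71  71  72  78  89  97 100 102
 119]
0.01 332.1 247.1 323 [102 102 100  99  98  91  85  85  91  87  80  74  71  62  45  28  21  23
  22]
0 332.0 250.6 323 [102 102 101 102 100  98  92  84  81  80  78  77  75  75  71  65  61  57
  60]
-0.004 332.0 252.0 323 [100  99  99  99  97  95  90  84  81  80  79  78  78  78  75  72  70  69
  71]
-0.008 331.9 253.4 323 [96 95 94 93 91 89 86 82 81 80 78 77 78 80 78 76 74 75 78]
-0.012 331.9 254.7 323 [86 86 85 84 86 84 84 83 83 82 78 77 81 83 82 82 82 82 92]
-0.016 331.8 256.1 323 [87 86 86 88 89 90 88 88 88 88 85 83 85 86 85 84 83 83 92]
rz 0.0 dx 0.9 dy 0.1 dz 14.8 tilt [ 0.001  -0.0003] tcp [ 0.4604 -0.2171  0.1228] F [-0.65 -0.32 -2.25] w 0.0314 44.75511074066162 18.55
```

Call:
step_arm:
  moves:
    - {"rx":0,"ry":0,"rz":0,"dx":0.7,"dy":0,"dz":3,"gripper":-0.4}
    - {"rx":0,"ry":0,"rz":0,"dx":0,"dy":0,"dz":3,"gripper":-0.4}
    - {"rx":0,"ry":0,"rz":0,"dx":0,"dy":0,"dz":3,"gripper":-0.4}
    - {"rx":0,"ry":0,"rz":0,"dx":0,"dy":0,"dz":2,"gripper":-0.4}
    - {"rx":0,"ry":0,"rz":0,"dx":0,"dy":0,"dz":2,"gripper":-0.4}
    - {"rx":0,"ry":0,"rz":0,"dx":0,"dy":0,"dz":0,"gripper":-0.4}

```text
clock: 19.3
tcp_pos: [0.4591, -0.217, 0.1091]
orientation: [0.038, -3.141, -0.0]
contact_force: [0.7, 1.4, -1.4]
grip_width: 0.0315
gripper_force: 44.8
```

Call:
step_arm:
  moves:
    - {"rx":0,"ry":0,"rz":0,"dx":0,"dy":0,"dz":1,"gripper":-0.4}
    - {"rx":0,"ry":0,"rz":0,"dx":0,"dy":0,"dz":1,"gripper":-0.4}
    - {"rx":0,"ry":0,"rz":0,"dx":0,"dy":0,"dz":1,"gripper":-0.4}
    - {"rx":0,"ry":0,"rz":0,"dx":0,"dy":0,"dz":0,"gripper":-0.4}

```text
clock: 19.8
tcp_pos: [0.4591, -0.217, 0.1062]
orientation: [0.038, -3.141, -0.0]
contact_force: [0.3, -0.5, -1.4]
grip_width: 0.0311
gripper_force: 44.8
```

Call:
step_arm:
  moves:
    - {"rx":0,"ry":0,"rz":0,"dx":0,"dy":0,"dz":1,"gripper":-0.4}
    - {"rx":0,"ry":0,"rz":0,"dx":0,"dy":0,"dz":1,"gripper":-0.4}
    - {"rx":0,"ry":0,"rz":0,"dx":0,"dy":0,"dz":1,"gripper":-0.4}
    - {"rx":0,"ry":0,"rz":0,"dx":0,"dy":0,"dz":0,"gripper":-0.4}

```text
clock: 20.3
tcp_pos: [0.4593, -0.217, 0.1033]
orientation: [-0.038, 3.141, -0.0]
contact_force: [1.1, -0.2, -1.5]
grip_width: 0.0314
gripper_force: 44.7
```

Call:
step_arm:
  moves:
    - {"rx":0,"ry":0,"rz":0,"dx":0,"dy":0,"dz":1,"gripper":-0.4}
    - {"rx":0,"ry":0,"rz":0,"dx":0,"dy":0,"dz":1,"gripper":-0.4}
    - {"rx":0,"ry":0,"rz":0,"dx":0,"dy":0,"dz":1,"gripper":-0.4}
    - {"rx":0,"ry":0,"rz":0,"dx":0,"dy":0,"dz":0,"gripper":-0.4}

```text
clock: 20.8
tcp_pos: [0.4593, -0.217, 0.1003]
orientation: [-0.038, 3.141, -0.0]
contact_force: [1.0, -1.0, -1.1]
grip_width: 0.0317
gripper_force: 44.7
```

Call:
step_arm:
  moves:
    - {"rx":0,"ry":0,"rz":0,"dx":0,"dy":0,"dz":1,"gripper":-0.4}
    - {"rx":0,"ry":0,"rz":0,"dx":0,"dy":0,"dz":1,"gripper":-0.4}
    - {"rx":0,"ry":0,"rz":0,"dx":0,"dy":0,"dz":0,"gripper":-0.4}

```text
clock: 21.18
tcp_pos: [0.4595, -0.2171, 0.0988]
orientation: [-0.038, 3.141, 0.0]
contact_force: [-0.4, 1.0, 5.0]
grip_width: 0.0314
gripper_force: 44.0
```

Contact: 6 N with the foot at about 29.5 mm, so the rim is at about 40 mm. I'll press down in half-millimetre steps.

Call:
step_arm:
  moves:
    - {"rx":0,"ry":0,"rz":0,"dx":0,"dy":0,"dz":0.5,"gripper":-0.4}
    - {"rx":0,"ry":0,"rz":0,"dx":0,"dy":0,"dz":0.5,"gripper":-0.4}
    - {"rx":0,"ry":0,"rz":0,"dx":0,"dy":0,"dz":0,"gripper":-0.4}

```text
clock: 21.55
tcp_pos: [0.4595, -0.2171, 0.098]
orientation: [-0.038, 3.141, 0.0]
contact_force: [-0.3, 0.2, 5.8]
grip_width: 0.0313
gripper_force: 44.1
```

Call:
step_arm:
  moves:
    - {"rx":0,"ry":0,"rz":0,"dx":0,"dy":0,"dz":0.5,"gripper":-0.4}
    - {"rx":0,"ry":0,"rz":0,"dx":0,"dy":0,"dz":0.5,"gripper":-0.4}
    - {"rx":0,"ry":0,"rz":0,"dx":0,"dy":0,"dz":0,"gripper":-0.4}

```text
clock: 21.92
tcp_pos: [0.4595, -0.2171, 0.097]
orientation: [-0.038, 3.141, 0.0]
contact_force: [0.2, 0.2, 6.0]
grip_width: 0.0314
gripper_force: 44.1
```

Call:
step_arm:
  moves:
    - {"rx":0,"ry":0,"rz":0,"dx":0,"dy":0,"dz":0.5,"gripper":-0.4}
    - {"rx":0,"ry":0,"rz":0,"dx":0,"dy":0,"dz":0.5,"gripper":-0.4}
    - {"rx":0,"ry":0,"rz":0,"dx":0,"dy":0,"dz":0,"gripper":-0.4}

```text
clock: 22.3
tcp_pos: [0.4595, -0.2171, 0.096]
orientation: [-0.038, 3.141, 0.0]
contact_force: [0.0, 0.5, 6.3]
grip_width: 0.0317
gripper_force: 44.1
```

```bash
python3 - <<'E'
from h import *
s=r.grab_frame("side");cv2.imwrite("pics/s10.png",s)
for f in("side0","s10"):
    im=cv2.imread(f"pics/{f}.png");x,y,w,k=332,262,14,8
    c=cv2.resize(im[y-w:y+w,x-w:x+w],None,fx=k,fy=k,interpolation=cv2.INTER_CUBIC)
    m=(cv2.cvtColor(c,cv2.COLOR_BGR2HSV)[...,1]>110)
    ys,xs=np.nonzero(m);print(f,ys.min()/k,ys.max()/k,xs.min()/k,xs.max()/k)
    print([int(np.nonzero(m[:,j])[0].min()) if m[:,j].any() else -1 for j in range(60,180,8)],[int(np.nonzero(m[:,j])[0].max()) if m[:,j].any() else -1 for j in range(60,180,8)])
print(r.get_obs()["contact_force"])
E
```

```text
side0 8.75 19.125 8.5 20.125
[-1, 95, 83, 77, 74, 71, 70, 70, 71, 73, 76, 81, 89, -1, -1] [-1, 110, 131, 141, 146, 150, 152, 153, 151, 149, 145, 138, 122, -1, -1]
s10 11.125 19.125 8.375 20.125
[-1, 98, 89, 91, 101, 120, 124, 125, 124, 119, 112, 98, 100, -1, -1] [-1, 121, 137, 144, 148, 151, 153, 153, 152, 150, 147, 143, 130, -1, -1]
[-0.34577412  1.00409035  6.82975571]
```

The cup's edges in the side image moved down about 0.8 px (over 2 mm), so the cup is sliding with the spacer in it. Continuing.

Call:
step_arm:
  moves:
    - {"rx":0,"ry":0,"rz":0,"dx":0,"dy":0,"dz":0.5,"gripper":-0.4}
    - {"rx":0,"ry":0,"rz":0,"dx":0,"dy":0,"dz":0.5,"gripper":-0.4}
    - {"rx":0,"ry":0,"rz":0,"dx":0,"dy":0,"dz":0,"gripper":-0.4}

```text
clock: 22.72
tcp_pos: [0.4595, -0.2171, 0.095]
orientation: [-0.038, 3.141, 0.0]
contact_force: [0.3, 0.9, 5.7]
grip_width: 0.0313
gripper_force: 44.1
```

Call:
step_arm:
  moves:
    - {"rx":0,"ry":0,"rz":0,"dx":0,"dy":0,"dz":0.5,"gripper":-0.4}
    - {"rx":0,"ry":0,"rz":0,"dx":0,"dy":0,"dz":0.5,"gripper":-0.4}
    - {"rx":0,"ry":0,"rz":0,"dx":0,"dy":0,"dz":0,"gripper":-0.4}

```text
clock: 23.1
tcp_pos: [0.4597, -0.2172, 0.0945]
orientation: [-0.038, 3.14, 0.0]
contact_force: [-1.2, 0.7, 11.0]
grip_width: 0.0312
gripper_force: 44.4
```

The stop is felt at 12.4 N. A touch more, then hold.

Call:
step_arm:
  moves:
    - {"rx":0,"ry":0,"rz":0,"dx":0,"dy":0,"dz":0.25,"gripper":-0.4}
    - {"rx":0,"ry":0,"rz":0,"dx":0,"dy":0,"dz":0,"gripper":-0.4}
    - {"rx":0,"ry":0,"rz":0,"dx":0,"dy":0,"dz":0,"gripper":-0.4}

```text
clock: 23.48
tcp_pos: [0.4598, -0.2172, 0.0944]
orientation: [-0.038, 3.14, 0.0]
contact_force: [-2.7, 1.6, 12.9]
grip_width: 0.031
gripper_force: 44.6
```

Call:
step_arm:
  moves:
    - {"rx":0,"ry":0,"rz":0,"dx":0,"dy":0,"dz":0.2,"gripper":-0.4}
    - {"rx":0,"ry":0,"rz":0,"dx":0,"dy":0,"dz":0,"gripper":-0.4}
    - {"rx":0,"ry":0,"rz":0,"dx":0,"dy":0,"dz":0,"gripper":-0.4}
    - {"rx":0,"ry":0,"rz":0,"dx":0,"dy":0,"dz":0,"gripper":-0.4}
    - {"rx":0,"ry":0,"rz":0,"dx":0,"dy":0,"dz":0,"gripper":-0.4}

```text
clock: 24.1
tcp_pos: [0.4599, -0.2172, 0.0944]
orientation: [-0.038, 3.14, 0.0]
contact_force: [-2.6, 2.0, 13.8]
grip_width: 0.0312
gripper_force: 44.7
```

```bash
python3 - <<'E'
from h import *
s=r.grab_frame("side");cv2.imwrite("pics/s11.png",s)
for f in("side0","s10","s11"):
    im=cv2.imread(f"pics/{f}.png");x,y,w,k=332,262,14,8
    c=cv2.resize(im[y-w:y+w,x-w:x+w],None,fx=k,fy=k,interpolation=cv2.INTER_CUBIC)
    m=(cv2.cvtColor(c,cv2.COLOR_BGR2HSV)[...,1]>110)
    print(f,[np.nonzero(m[:,j])[0].mean().round(1) for j in(68,70,72,158)],[np.nonzero(m[:,j])[0].min() for j in(68,72,76)])
print(r.get_obs()["contact_force"], abs(proj("side",[.459,-.217,.04])-proj("side",[.459,-.217,.036]))*8)
E
```

```text
side0 [np.float64(102.5), np.float64(103.5), np.float64(105.0), np.float64(104.0)] [np.int64(95), np.int64(87), np.int64(83)]
s10 [np.float64(109.5), np.float64(109.5), np.float64(110.5), np.float64(111.5)] [np.int64(98), np.int64(91), np.int64(89)]
s11 [np.float64(112.5), np.float64(113.5), np.float64(113.5), np.float64(115.0)] [np.int64(102), np.int64(95), np.int64(93)]
[-2.10117667  0.65034995 15.38344759] [[ 0.33803922 10.71395084]]
```

The cup edges are now 1.25 px (about 4 mm) lower than at the start, matching the tool's travel: the cup went down to its stop with the spacer. Now easing off, opening to 41 mm and rising.

Call:
step_arm:
  moves:
    - {"rx":0,"ry":0,"rz":0,"dx":0,"dy":0,"dz":-0.6,"gripper":-0.4}
    - {"rx":0,"ry":0,"rz":0,"dx":0,"dy":0,"dz":0,"gripper":-0.2}
    - {"rx":0,"ry":0,"rz":0,"dx":0,"dy":0,"dz":0,"gripper":-0.12}
    - {"rx":0,"ry":0,"rz":0,"dx":0,"dy":0,"dz":0,"gripper":-0.04}
    - {"rx":0,"ry":0,"rz":0,"dx":0,"dy":0,"dz":0,"gripper":-0.04}
    - {"rx":0,"ry":0,"rz":0,"dx":0,"dy":0,"dz":0,"gripper":-0.04}
  grip_force: 30

```text
clock: 24.9
tcp_pos: [0.4591, -0.2169, 0.0933]
orientation: [0.038, -3.141, -0.0]
contact_force: [-0.2, -0.1, -1.8]
grip_width: 0.041
gripper_force: 5.4
```

Call:
step_arm:
  moves:
    - {"rx":0,"ry":0,"rz":0,"dx":0,"dy":0,"dz":-3,"gripper":-0.04}
    - {"rx":0,"ry":0,"rz":0,"dx":0,"dy":0,"dz":-5,"gripper":-0.04}
    - {"rx":0,"ry":0,"rz":0,"dx":0,"dy":0,"dz":-6,"gripper":-0.04}
    - {"rx":0,"ry":0,"rz":0,"dx":0,"dy":0,"dz":-8,"gripper":-0.04}
    - {"rx":0,"ry":0,"rz":0,"dx":0,"dy":0,"dz":-15,"gripper":-0.04}
    - {"rx":0,"ry":0,"rz":0,"dx":0,"dy":0,"dz":-25,"gripper":-0.04}
    - {"rx":0,"ry":0,"rz":0,"dx":0,"dy":0,"dz":-30,"gripper":-0.04}
    - {"rx":0,"ry":0,"rz":0,"dx":0,"dy":0,"dz":0,"gripper":-0.04}
    - {"rx":0,"ry":0,"rz":0,"dx":0,"dy":0,"dz":0,"gripper":-0.04}

```text
clock: 26.02
tcp_pos: [0.4589, -0.2168, 0.1854]
orientation: [0.038, -3.141, -0.0]
contact_force: [0.5, 0.5, -2.4]
grip_width: 0.0412
gripper_force: 5.4
```

```bash
python3 - <<'E'
from h import *
to(.5191,.1965,.185,94.8)
s=r.grab_frame("side");cv2.imwrite("pics/s12.png",s);cv2.imwrite("pics/t12.png",r.grab_frame("top"))
g=cv2.cvtColor(s,cv2.COLOR_BGR2GRAY);p=r.get_obs()["tcp_pos"]
for z in(.065,.058,.05,.044,.037):
    u,v=proj("side",[.4593,-.2168,z])[0];ui,vi=int(round(u)),int(round(v));print(z,round(u,1),g[vi,ui-8:ui+9])
b=p-[0,0,.0537]
for dz in(.03,.01,.004,0,-.004,-.008,-.014):
    u,v=proj("side",b+[0,0,dz])[0];ui,vi=int(round(u)),int(round(v));print(dz,round(u,1),g[vi,ui-8:ui+9])
E
```

```text
rz -3.4 dx -94.6 dy 406.8 dz 0.4 tilt [-0.0001  0.0002] tcp [ 0.4589 -0.2168  0.1854] F [ 0.48  0.53 -2.36] w 0.0412 5.350402146577835 26.025
0.065 331.5 [ 99 100  98  97  95  94  95  96  93  90  89  86  84  77  72  70  68]
0.058 331.5 [125 118 110 105 104 101 110 124 121 113 117 112  97  86  82  81  81]
0.05 331.4 [132 131 130 129 129 121 107 103 107 107 104  97  89  85  83  83  83]
0.044 331.3 [134 133 133 136 138 132 110  90  85  85  89  98 107 101  91  86  84]
0.037 331.2 [132 130 127 132 137 130 107  89  85  85  85  95 114 129 129 114 100]
0.03 332.3 [ 98  99  97  89  80  74  72  76  84  86  79  74  73  85 117 147 161]
0.01 332.0 [155 156 153 138 115 103 109 123 131 119  95  77  76  96 129 151 160]
0.004 332.0 [160 160 159 155 149 148 152 155 148 125  96  79  77  97 130 151 160]
0 331.9 [161 160 159 158 157 156 157 157 148 123  95  81  81 100 131 152 160]
-0.004 331.9 [154 151 147 147 146 140 135 137 136 118 100  99 107 123 142 155 159]
-0.008 331.8 [135 131 126 128 127 119 115 117 120 111 102 104 110 122 135 149 157]
-0.014 331.8 [100 101 100 100 101 101 101 101 101 100  99 100 100 101 102 113 134]
```

The spacer stands in the cup (a column about 4 px wide with a bright top at 58 mm height) and the tongs are empty. Taking them back to the holder.

Call:
step_arm:
  moves:
    - {"rx":0,"ry":0,"rz":-1.4,"dx":0,"dy":0,"dz":0,"gripper":-0.04}
    - {"rx":0,"ry":0,"rz":-1.4,"dx":0,"dy":0,"dz":0,"gripper":-0.04}
    - {"rx":0,"ry":0,"rz":0,"dx":-5,"dy":22.6,"dz":0,"gripper":-0.04}
    - {"rx":0,"ry":0,"rz":0,"dx":-10,"dy":45.2,"dz":0,"gripper":-0.04}
    - {"rx":0,"ry":0,"rz":0,"dx":-10,"dy":45.2,"dz":0,"gripper":-0.04}
    - {"rx":0,"ry":0,"rz":0,"dx":-10,"dy":45.2,"dz":0,"gripper":-0.04}
    - {"rx":0,"ry":0,"rz":0,"dx":-10,"dy":45.2,"dz":0,"gripper":-0.04}
    - {"rx":0,"ry":0,"rz":0,"dx":-10,"dy":45.2,"dz":0,"gripper":-0.04}
    - {"rx":0,"ry":0,"rz":0,"dx":-10,"dy":45.2,"dz":0,"gripper":-0.04}
    - {"rx":0,"ry":0,"rz":0,"dx":-10,"dy":45.2,"dz":0,"gripper":-0.04}
    - {"rx":0,"ry":0,"rz":0,"dx":-10,"dy":45.2,"dz":0,"gripper":-0.04}
    - {"rx":0,"ry":0,"rz":0,"dx":-5,"dy":22.6,"dz":0,"gripper":-0.04}
    - {"rx":0,"ry":0,"rz":0,"dx":0,"dy":0,"dz":0,"gripper":-0.04}
    - {"rx":0,"ry":0,"rz":0,"dx":0,"dy":0,"dz":0,"gripper":-0.04}

```text
clock: 27.88
tcp_pos: [0.5192, 0.1932, 0.1852]
orientation: [0.112, -3.139, 0.002]
contact_force: [-0.9, 0.6, -1.0]
grip_width: 0.0412
gripper_force: 5.4
```

```bash
python3 - <<'E'
from h import *
to(.5191,.1962,.0577,94.2)
s=r.grab_frame("side");g=cv2.cvtColor(s,cv2.COLOR_BGR2GRAY);p=r.get_obs()["tcp_pos"];b=p-[0,0,.0537]
for dz in(.03,.01,.005,0,-.005):
    u,v=proj("side",b+[0,0,dz])[0];ui,vi=int(round(u)),int(round(v));print(dz,round(u,1),g[vi,ui-8:ui+9])
E
```

```text
rz -0.11 dx -0.2 dy 3.0 dz 127.5 tilt [-0.0006 -0.0014] tcp [0.5192 0.1932 0.1852] F [-0.85  0.55 -0.98] w 0.0412 5.350436568260193 27.875
0.03 271.8 [ 44  42  43  48  58  67  69  73  75  73  76  95 117 127 129 130 130]
0.01 272.2 [89 94 93 86 76 73 73 71 71 70 69 69 72 76 80 83 89]
0.005 272.3 [150 150 144 125  96  77  73  71  71  73  71  69  67  66  66  65  67]
0 272.4 [158 158 153 136 104  77  69  69  71  73  71  69  69  67  67  65  67]
-0.005 272.5 [158 158 155 140 108  77  69  68  70  72  71  68  68  67  67  67  67]
```

Call:
step_arm:
  moves:
    - {"rx":0,"ry":0,"rz":0,"dx":0,"dy":2.5,"dz":10,"gripper":-0.04}
    - {"rx":0,"ry":0,"rz":0,"dx":0,"dy":0,"dz":25,"gripper":-0.04}
    - {"rx":0,"ry":0,"rz":0,"dx":0,"dy":0,"dz":25,"gripper":-0.04}
    - {"rx":0,"ry":0,"rz":0,"dx":0,"dy":0,"dz":5,"gripper":-0.04}
    - {"rx":0,"ry":0,"rz":0,"dx":0,"dy":0,"dz":5,"gripper":-0.04}
    - {"rx":0,"ry":0,"rz":0,"dx":0,"dy":0,"dz":5,"gripper":-0.04}
    - {"rx":0,"ry":0,"rz":0,"dx":0,"dy":0,"dz":0,"gripper":-0.04}

```text
clock: 28.8
tcp_pos: [0.5191, 0.1978, 0.1106]
orientation: [-0.115, 3.139, 0.0]
contact_force: [1.0, -0.7, -1.0]
grip_width: 0.0406
gripper_force: 5.4
```

Call:
step_arm:
  moves:
    - {"rx":0,"ry":0,"rz":0,"dx":0,"dy":-1,"dz":8,"gripper":-0.04}
    - {"rx":0,"ry":0,"rz":0,"dx":0,"dy":0,"dz":12,"gripper":-0.04}
    - {"rx":0,"ry":0,"rz":0,"dx":0,"dy":0,"dz":12,"gripper":-0.04}
    - {"rx":0,"ry":0,"rz":0,"dx":0,"dy":0,"dz":8,"gripper":-0.04}
    - {"rx":0,"ry":0,"rz":0,"dx":0,"dy":0,"dz":5,"gripper":-0.04}
    - {"rx":0,"ry":0,"rz":0,"dx":0,"dy":0,"dz":3,"gripper":-0.04}
    - {"rx":0,"ry":0,"rz":0,"dx":0,"dy":0,"dz":0,"gripper":-0.04}

```text
clock: 29.68
tcp_pos: [0.5191, 0.1968, 0.0624]
orientation: [0.115, -3.139, -0.0]
contact_force: [-0.2, -0.5, -0.9]
grip_width: 0.0412
gripper_force: 5.4
```

Call:
step_arm:
  moves:
    - {"rx":0,"ry":0,"rz":0,"dx":0,"dy":0,"dz":1.5,"gripper":-0.04}
    - {"rx":0,"ry":0,"rz":0,"dx":0,"dy":0,"dz":1.5,"gripper":-0.04}
    - {"rx":0,"ry":0,"rz":0,"dx":0,"dy":0,"dz":1,"gripper":-0.04}
    - {"rx":0,"ry":0,"rz":0,"dx":0,"dy":0,"dz":0,"gripper":-0.04}

```text
clock: 30.18
tcp_pos: [0.519, 0.1968, 0.0584]
orientation: [0.115, -3.139, 0.0]
contact_force: [0.4, -0.5, -1.6]
grip_width: 0.0415
gripper_force: 5.4
```

Call:
step_arm:
  moves:
    - {"rx":0,"ry":0,"rz":0,"dx":0,"dy":0,"dz":1,"gripper":-0.04}
    - {"rx":0,"ry":0,"rz":0,"dx":0,"dy":0,"dz":1,"gripper":-0.04}
    - {"rx":0,"ry":0,"rz":0,"dx":0,"dy":0,"dz":0,"gripper":-0.04}

```text
clock: 30.55
tcp_pos: [0.5201, 0.197, 0.0573]
orientation: [-0.115, 3.138, 0.001]
contact_force: [0.6, -2.4, 4.6]
grip_width: 0.0409
gripper_force: 5.6
```

On the floor: contact at the same height as before. Releasing slowly and retreating.

Call:
step_arm:
  moves:
    - {"rx":0,"ry":0,"rz":0,"dx":0,"dy":0,"dz":-0.5,"gripper":-0.04}
    - {"rx":0,"ry":0,"rz":0,"dx":0,"dy":0,"dz":0,"gripper":0.02}
    - {"rx":0,"ry":0,"rz":0,"dx":0,"dy":0,"dz":0,"gripper":0.06}
    - {"rx":0,"ry":0,"rz":0,"dx":0,"dy":0,"dz":0,"gripper":0.3}
    - {"rx":0,"ry":0,"rz":0,"dx":0,"dy":0,"dz":0,"gripper":1}
    - {"rx":0,"ry":0,"rz":0,"dx":0,"dy":0,"dz":0,"gripper":1}
    - {"rx":0,"ry":0,"rz":0,"dx":0,"dy":0,"dz":0,"gripper":1}
    - {"rx":0,"ry":0,"rz":0,"dx":0,"dy":0,"dz":-10,"gripper":1}
    - {"rx":0,"ry":0,"rz":0,"dx":0,"dy":0,"dz":-25,"gripper":1}
    - {"rx":0,"ry":0,"rz":0,"dx":0,"dy":0,"dz":-35,"gripper":1}
    - {"rx":0,"ry":0,"rz":0,"dx":0,"dy":0,"dz":-40,"gripper":1}
    - {"rx":0,"ry":0,"rz":0,"dx":0,"dy":0,"dz":-40,"gripper":1}
    - {"rx":0,"ry":0,"rz":0,"dx":0,"dy":0,"dz":0,"gripper":1}
    - {"rx":0,"ry":0,"rz":0,"dx":0,"dy":0,"dz":0,"gripper":1}

```text
clock: 32.3
tcp_pos: [0.5187, 0.1967, 0.207]
orientation: [0.115, -3.139, -0.0]
contact_force: [-0.7, -0.6, -0.1]
grip_width: 0.0851
gripper_force: 0.0
```

```bash
python3 - <<'E'
from h import *
s=r.grab_frame("side");s0=cv2.imread("pics/side0.png");cv2.imwrite("pics/s13.png",s)
o=r.get_obs();print(o["tcp_pos"],o["contact_force"],o["clock"])
# tongs compared with the start: shift that best matches the start patch (head, pads, blades above the holder)
T=cv2.cvtColor(s0,cv2.COLOR_BGR2GRAY)[155:192,264:284];W=cv2.cvtColor(s,cv2.COLOR_BGR2GRAY)[149:198,258:290]
m=cv2.matchTemplate(W,T,cv2.TM_CCOEFF_NORMED);print(m.max(),cv2.minMaxLoc(m)[3],"(6,6)=same")
g=cv2.cvtColor(s,cv2.COLOR_BGR2GRAY)
for z in(.058,.05,.044,.037):
    u,v=proj("side",[.4593,-.2168,z])[0];ui,vi=int(round(u)),int(round(v));print(z,round(u,1),g[vi,ui-8:ui+9])
E
```

```text
[0.51835876 0.19650679 0.20625837] [-0.65331098 -1.0112822  -0.56414245] 32.35
0.95762116 (6, 6) (6,6)=same
0.058 331.5 [131 130 130 129 129 130 132 133 125 118 124 130 130 127 123 116 111]
0.05 331.4 [128 129 128 128 128 126 117 108 106 104 104 110 123 128 128 128 127]
0.044 331.3 [129 129 130 132 135 129 108  88  83  83  87 103 127 135 135 131 128]
0.037 331.2 [129 126 124 128 134 127 104  86  82  82  83  91 114 131 137 134 131]
```

The tongs match their starting picture (correlation 0.96, no shift), and the spacer stands straight in the cup. Handing in.

```bash
python3 -c "
from bench import r
print(r.hand_in())"
```

```text
the job is handed in; nothing more can be done
None
```

I handed the job in at about 32 s of the 72 s allowed: the spacer stands upright in the cup, which I pressed down about 4 mm to its stop and held there with roughly 15 N, and the tongs are back upright in their holder; `hand_in()` returned no verdict.

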